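Seat the taper plug of a burner valve and rock it free

TASK

Take the larger of the two brass taper plugs out of the wooden stand, set it in the valve's tapered seat cup with its lever pointing along the long pipe stub, and press it down firmly until it is fully home (a push of about 13 N; more than 20 N would bruise the seat). Keeping it lightly pressed down (8 N or so), rock the lever about 25 degrees clockwise and then about 25 degrees anticlockwise of the long stub to check that the taper turns free, bring it back in line with the long stub and let go, leaving the plug fully home. Do not disturb the smaller plug, the jar, the nut or the wrench.

Things in the scene. Friction and masses are not known exactly. Their poses are not given: they have to be found in the camera images.
- plug_grip (a point): Centre of the grip block of the larger taper plug (the one to seat): on the cone's axis, 54 mm above its foot, 12 mm below its top. z up along the axis, x along the lever. The block is 30 mm (x) by 16 mm (y) by 24 mm (z); grip it from above across its two flat sides (y, 16 mm apart).
- plug_tip (a point): End of the larger plug's lever: a bar 12 mm wide and 8 mm thick, flush with the grip block's top, its end 60 mm from the axis along x, 8 mm above plug_grip; axes as plug_grip. Fully home, the taper bears in the seat cup all round and plug_grip is 29 mm above the cup's rim, so 35 to 53 mm above barrel_top. The taper is oiled (friction about 0.15) and does not wedge.
- plug: The larger brass taper plug, about 300 g, upright, origin at the centre of its foot, axes as plug_grip. From the foot: a cone 28 mm tall, 16 mm across at the foot and 48 mm at its top; a neck 18 mm across, 14 mm tall; the grip block, 24 mm tall; 66 mm in all.
- stand: Fixed wooden stand, 85 mm (x) by 180 mm (y) by 26 mm tall, origin under its centre. Two equal holes, 46 mm across and 20 mm deep, 45 mm either side of its centre along y; each plug stands loosely in one of them, upright, and lifts straight out.
- valve: Brass valve body on a steel plate bolted to the bench; fixed. Plate 110 (x) by 90 (y) by 22 mm tall, origin under its centre. On it an upright round barrel 70 mm across, 30 mm tall, with two level pipe stubs 36 mm above the bench: the long one along +x ends 85 mm from the axis, the short one along -x 51 mm from it; at most 27 mm across.
- barrel_top (a point): Centre of the barrel's top rim, 52 mm above the bench; z up, x along the long stub (clockwise from above turns x towards -y). Out of the barrel, on its axis, stands a brass seat cup, tapered as the plug (30 degrees to the axis), mouth 45 mm across, its rim 6 to 24 mm above this point: it is set at an unknown height and not measured. It is rigid and stays put when pressed.
- spare: Smaller brass plug, to be left in the stand: same shape and heights, cone 14 mm across at the foot and 32 mm at the top, lever end 42 mm from the axis. Origin at the centre of its foot.
- jar: Glass jar with a steel lid, 68 mm across, 95 mm tall, standing on the bench; origin under its centre. Leave alone.
- nut: Brass ring nut, 38 mm across, 14 mm tall, lying flat on the bench; origin under its centre. Leave alone.
- wrench: Steel wrench, 130 mm long, lying flat on the bench along its x; origin under its middle. Leave alone.
Things that resemble listed ones, but are neither listed nor needed, are in the scene too. What is shaped like the plug but blue or red is not meant. What is shaped like the valve but red is not meant.

How it is judged:
By the outcome, as a careful person would: the job done as asked, in the order asked, and still so for the second after the job is handed in, with the robot touching nothing.
It also fails if it takes over 67 s, if anything falls off the work surface, if the arm or the gripper's body presses on something with over 40 N, if the wrist force passes 120 N, or if a joint passes its speed limit or range.

ROBOT

A 6-joint arm with a two-finger parallel gripper is mounted at the origin on the work surface. World frame = base frame: x ahead of the robot, y to its left, z up, the work surface at z = 0. Lengths are in mm, angles in degrees, forces in N, time in s.
With the tool pointing down it reaches from about 275 to 825 mm from the base axis. Payload 4.9 kg.
Tool frame: the origin (TCP) lies midway between the tips of the shut fingers; the grasp point (between the pads) lies 19 mm behind it; z points along the fingers, y is the direction in which the jaws open and shut (so a half turn about z gives the same grasp; the last joint's range is limited). The gripper opens to 85 mm and grips with 20 to 120 N. Pads are 22 mm wide; open, the fingers measure 114 mm over their backs; the gripper's body (76 mm by 85 mm) begins 54 mm behind the grasp point. The pads swing forward as they close: fully open they stand 13 mm farther back than shut.
Start: joints at [-76.329, 18.69, -11.035, 60.275, 0, 82.311], TCP at [200.336, -512.234, 231.281] pointing down, gripper open.
Joint ranges: [-152.03, 152.03], [-55.5, 102.48], [-74.3, 77.21], [-110.64, 120.58], [-84.22, 78.4], [-180, 180]. Speed limits (degrees/s): [147.25, 147.25, 180, 180, 180, 180].

INTERFACE

Orientations are given as [roll, pitch, yaw] about the fixed x, y, z axes, in that order (R = Rz(yaw) Ry(pitch) Rx(roll)).
In Python, from cell import ctrl, cams, ticket, spotter gives the robot as it stands. The module is installed in compiled form; this text tells all that it offers.
- The arm moves only by the shell command python3 -m handwheel 'ROWS' [FORCE]. ROWS is JSON, a list of rows, each a list of 3 entries, a list of its own where there are three numbers: the opening in per cent of the stroke, from 0 (shut) to 100 (fully open), then the shift along the tool's x, y, z in cm, then the turn, a rotation vector about the tool's x, y, z in rad. A call has 1 to 8 rows; each row is the pose to reach, as a shift and turn from the pose measured when the call began, along the tool's axes at that moment; what a row does not reach only later rows make up. A row lasts 1/12 s, in which the tool goes at most 41.7 mm and 7.16 degrees, less where a joint would pass 70% of its speed; a pose out of reach is approached as far as the arm can. A call with a gripper value outside its range is refused whole. The fingers move at their own pace and stop on an object; FORCE is the grip in N (left out, the last holds). Time passes only in rows, so rows that repeat a pose let the fingers close. It gives the time, the measured TCP pose, the force and the opening at its end, in the units of the state.
- ctrl.get_state(): the state, without advancing time (a new reading comes with each control period).
- cams.snapshot(name): name is "side" or "top"; returns (picture, depth): 480x640x3 uint8, blue, green, red; 480x640 float32, mm along the optical axis (not along the pixel's ray), 0 where there is no reading.
- cams.get_calibration(name): a dict with "fx", "fy", "cx", "cy" (pixels), "rvec" (rotation vector, rad) and "tvec" (3), from world to camera coordinates, as OpenCV has them. Camera axes: x right, y down, z forward; pixel columns grow to the right and rows downward; lengths in mm; the calibration is good to about 2 mm. A picture is of the moment at which its call begins. get_calibration takes no time and is no camera call.
- ticket.sign_off(): hands the job in, once; it reports no verdict.
Trained networks look in the newest picture that a camera, given by its name, has taken for a name from the list of things; names that differ only in an ending like _2 or _b are one class to them, and where a whole thing is asked for, a point or a joint stands for the part that bears it (a point fixed in the world has none). Each returns a list of dicts, best first, with "p" (0 to 1); they miss things now and then, are a little off and sometimes report something else, mostly with a low value. They report only what shows in the picture. A call takes as long as a camera call. They do not tell look-alikes from the thing itself.
- spotter.look_for(camera, query): "extent" ([left, top, right, bottom] in pixels, round what is visible of it).
- spotter.trace(camera, query): "region" (480x640 bool, what is visible of it) and "extent" ([left, top, right, bottom] in pixels, round what is visible of it).
- spotter.place_of(camera, query): "centre" ([column, row] in pixels: a listed point, or the origin of a listed thing).
The state is a dict: "t": time; "joint_positions": joint angles; "qvel": joint speeds; "effort": joint torques, N m; "tcp_pos": TCP position; "ee_rot": TCP orientation; "force": force on the tool from outside, world axes, zero at the start; "moment": the same for the moment, N m; "gripper_width": finger opening in mm.
Only numpy, scipy, OpenCV 4.12 (cv2) and the standard library are available. Lean on these libraries where they do the work, as an engineer would, in place of code of your own. Each camera call takes 0.05 s, during which the arm holds its last target.

## Working session

There is one attempt and no reset: what is moved stays moved. The work goes in short steps, Python scripts to look and compute and a shell command to move; the robot and the scene stay as the last step left them, time stands still between calls to the robot, and variables do not carry over. Pictures are saved under pics/ and viewed, and the job is handed in when it is done.

```bash
mkdir -p pics; cat > h.py <<'E'
import numpy as np, cv2
from cell import ctrl, cams, ticket, spotter
def cal(n):
    c=cams.get_calibration(n); K=np.array([[c['fx'],0,c['cx']],[0,c['fy'],c['cy']],[0,0,1]],float)
    R=cv2.Rodrigues(np.array(c['rvec'],float))[0]; t=np.array(c['tvec'],float).reshape(3)
    return K,R,t
def unproj(n,u,v,d):
    K,R,t=cal(n); p=np.linalg.inv(K)@np.array([u,v,1.])*d
    return R.T@(p-t)
def atz(n,u,v,z):
    K,R,t=cal(n); r=R.T@(np.linalg.inv(K)@np.array([u,v,1.])); o=-R.T@t
    return o+r*(z-o[2])/r[2]
def proj(n,p):
    K,R,t=cal(n); q=K@(R@np.array(p,float)+t); return q[:2]/q[2]
def cloud(n,d):
    K,R,t=cal(n); v,u=np.mgrid[:480,:640]
    P=np.stack([(u-K[0,2])/K[0,0]*d,(v-K[1,2])/K[1,1]*d,d],-1)
    return (P-t)@R
E
python3 - <<'E'
from h import *
for n in('top','side'):
    im,d=cams.snapshot(n); cv2.imwrite(f'pics/{n}0.png',im); np.save(f'{n}0.npy',d)
    K,R,t=cal(n); print(n,K[0,0],-R.T@t, R[2])
    for q in('plug','plug_grip','plug_tip','spare','stand','valve','barrel_top','jar','nut','wrench'):
        r=spotter.place_of(n,q); print(q,[(np.round(x['centre'],1).tolist(),round(x['p'],2)) for x in r[:4]])
print(ctrl.get_state())
E
```

```text
top 564.6453932560437 [ 315.76702501   -2.05094346 1197.22031544] [ 0.20855813 -0.02777494 -0.9776155 ]
plug [([260.0, 333.6], 0.95), ([231.4, 281.4], 0.72), ([199.8, 368.3], 0.62)]
plug_grip [([256.9, 332.2], 0.84), ([188.7, 369.9], 0.7), ([226.2, 277.7], 0.67)]
plug_tip [([207.9, 339.6], 0.91), ([217.1, 249.6], 0.89), ([239.0, 357.6], 0.8)]
spare [([188.9, 280.9], 0.59)]
stand [([209.0, 281.4], 0.84)]
valve [([404.7, 226.7], 0.82), ([466.2, 302.2], 0.73), ([226.5, 278.5], 0.48)]
barrel_top [([410.7, 221.8], 0.96), ([470.5, 300.1], 0.94)]
jar [([296.3, 171.0], 0.68)]
nut [([299.3, 297.0], 0.45)]
wrench [([291.2, 239.4], 0.64)]
side 572.8262841350012 [-31.79970011 556.01878765 675.09594533] [ 0.57934484 -0.56138719 -0.59093483]
plug [([345.1, 353.8], 0.95), ([302.9, 426.9], 0.89), ([275.4, 326.1], 0.73)]
plug_grip [([344.8, 329.7], 0.86), ([297.7, 395.2], 0.7), ([268.6, 300.8], 0.67), ([245.8, 340.4], 0.51)]
plug_tip [([342.6, 357.2], 0.97), ([240.0, 281.2], 0.96), ([296.6, 358.5], 0.81)]
spare [([222.7, 348.5], 0.87)]
stand [([245.9, 337.8], 0.59)]
valve [([399.1, 222.3], 0.58)]
bar
[... 178 characters left out ...]
 0.85)]
wrench [([304.7, 270.1], 0.95)]
{'t': 1.1, 'joint_positions': array([-7.63307869e+01,  1.86890324e+01, -1.10370145e+01,  6.02749592e+01,
       -4.37089910e-05,  8.23121297e+01]), 'qvel': array([-0.0153707 ,  0.01756477, -0.07515699,  0.00741283, -0.04291617,
       -0.12212203]), 'effort': array([-3.23035383e-04, -4.43341506e+01,  2.62759423e+01,  1.15471586e-03,
       -2.07611815e-04, -6.69990271e-06]), 'tcp_pos': array([ 200.32035317, -512.22399254,  231.27666618]), 'ee_rot': array([-1.79998997e+02, -9.12864268e-05,  2.13570834e+01]), 'force': array([0.14688529, 0.77772877, 0.01034991]), 'moment': array([ 0.01633289, -0.00774981,  0.02184765]), 'gripper_width': 85.58423493781925}
```

View pics/top0.png

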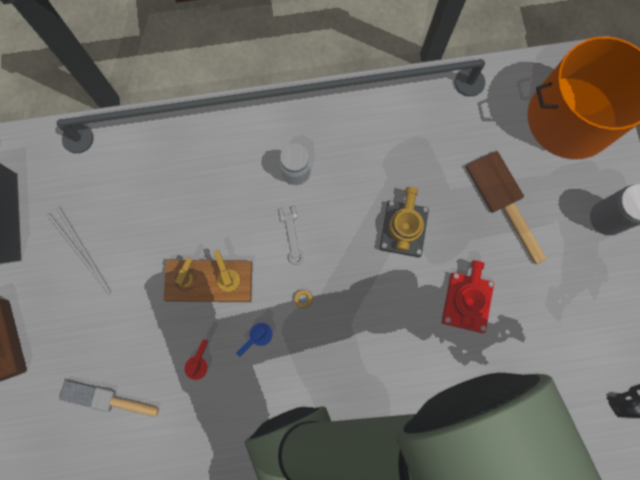

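View pics/side0.png

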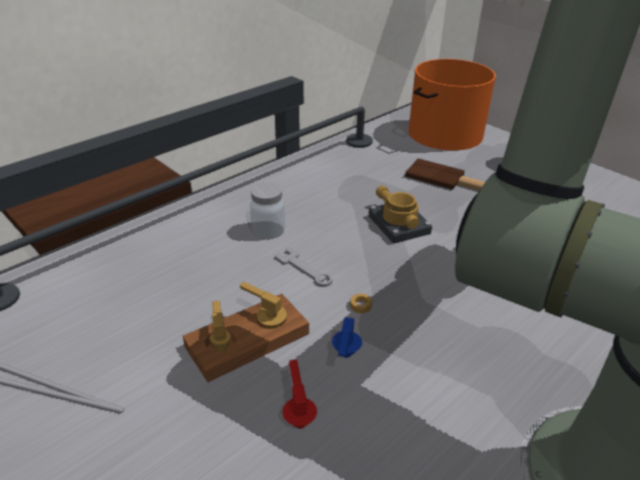

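The larger brass plug is at about (228,280) in the top picture, its lever running to (218,250). The spare is at (184,280), the brass valve at (407,225) with its long stub towards (411,190). The red and blue ones are decoys. Next I'll measure with depth.

```bash
python3 - <<'E'
from h import *
C={n:cloud(n,np.load(n+'0.npy')) for n in('top','side')}
for n in C:
    print(n)
    for q,uv in (('plug_tip',{'top':(217.1,249.6),'side':(240,281.2)}[n]),('plug_grip',{'top':(226.2,277.7),'side':(268.6,300.8)}[n])):
        print(q,atz(n,*uv,68 if 'tip' in q else 60).round(1))
    g=atz('top',226.2,277.7,60)
    P=C[n].reshape(-1,3); ok=(np.load(n+'0.npy').ravel()>0)
    m=ok&(np.hypot(*(P[:,:2]-g[:2]).T)<85)&(P[:,2]>66)&(P[:,2]<80)
    Q=P[m]; print(len(Q),np.median(Q[:,2]))
    # separate spare: print all
    r=cv2.minAreaRect(Q[:,:2].astype(np.float32)); print(r)
    np.save('q_'+n,Q)
    b=atz('top',410.7,221.8,52); print('barrel',b, atz('side',400.5,202.9,52))
    m=ok&(np.hypot(*(P[:,:2]-b[:2]).T)<110)&(P[:,2]>15)
    Q=P[m]; z=Q[:,2]; print(np.histogram(z,bins=np.arange(15,90,3)))
# crops
for n,(x,y,w,h) in dict(top=(150,170,290,200),side=(170,170,290,200)).items():
    im=cv2.imread(f'pics/{n}0.png')[y:y+h,x:x+w]; cv2.imwrite(f'pics/{n}0c.png',cv2.resize(im,None,fx=2.7,fy=2.7,interpolation=2))
E
```

```text
top
plug_tip [566.3 159.5  68. ]
plug_grip [507.5 149.1  60. ]
325 71.88631426044586
((521.3418579101562, 189.10543823242188), (74.84854888916016, 89.60577392578125), 10.126690864562988)
barrel [ 567.6403313  -244.82980602   52.        ] [ 566.41950462 -237.25059891   52.        ]
(array([ 60, 312, 500, 219,  40,  19,  34,  59,  63, 133, 149, 187, 151,
        90,  64,  95, 102,  26,   2,   0,   0,   0,   0,   0]), array([15, 18, 21, 24, 27, 30, 33, 36, 39, 42, 45, 48, 51, 54, 57, 60, 63,
       66, 69, 72, 75, 78, 81, 84, 87]))
side
plug_tip [572.8 158.9  68. ]
plug_grip [511.8 149.1  60. ]
445 72.29740516720368
((521.6005859375, 188.10523986816406), (76.00658416748047, 90.67112731933594), 9.030704498291016)
barrel [ 567.6403313  -244.82980602   52.        ] [ 566.41950462 -237.25059891   52.        ]
(array([ 75, 134, 409, 136,  68,  48,  59,  70,  79, 114, 142, 138, 129,
        65,  65,  62, 112,   8,   0,   0,   0,   0,   0,   0]), array([15, 18, 21, 24, 27, 30, 33, 36, 39, 42, 45, 48, 51, 54, 57, 60, 63,
       66, 69, 72, 75, 78, 81, 84, 87]))
```

View pics/top0c.png

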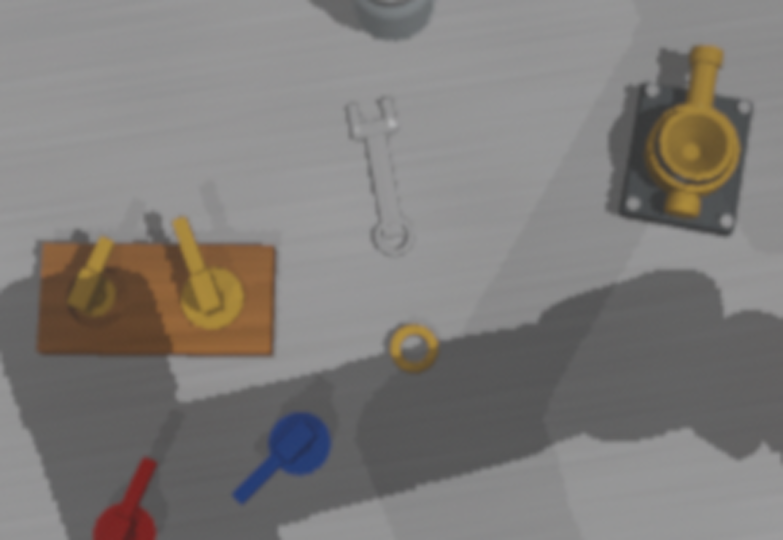

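View pics/side0c.png

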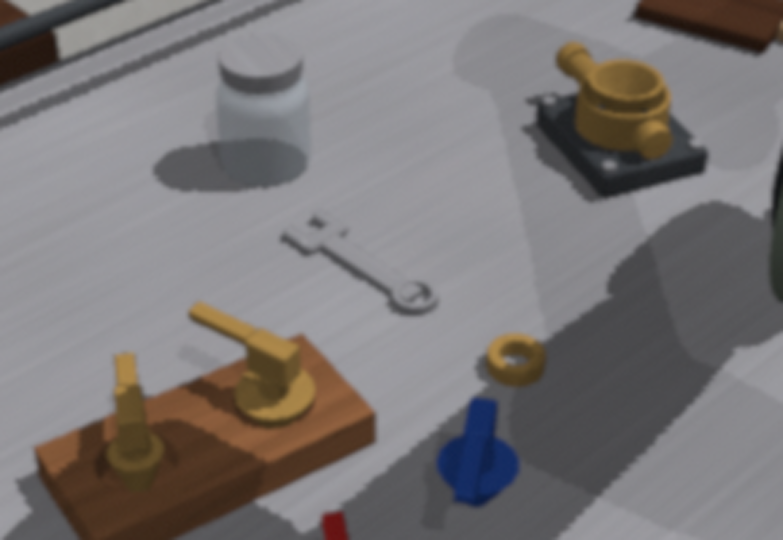

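```bash
cat > fit.py <<'E'
from h import *
from scipy.optimize import least_squares, minimize
def fitplug(Q):
    # symmetric template about axis; PCA axis + extents
    c=Q[:,:2].mean(0); w,V=np.linalg.eigh(np.cov(Q[:,:2].T)); a=V[:,1]
    s=(Q[:,:2]-c)@a
    if abs(s.min())>s.max(): a=-a; s=-s
    n=np.array([-a[1],a[0]]); k=(Q[:,:2]-c)@n
    lo,hi=s.min(),s.max()
    print('ext',lo,hi,hi-lo,'width',k.min(),k.max())
    off=((hi-60)+(lo+15))/2
    return c+a*off+n*(k[np.abs(s-off)<12].min()+k[np.abs(s-off)<12].max())/2, np.degrees(np.arctan2(a[1],a[0]))
def circ(Q):
    f=lambda p:np.hypot(Q[:,0]-p[0],Q[:,1]-p[1])-p[2]
    r=least_squares(f,[*Q[:,:2].mean(0),24],loss='soft_l1'); return r.x
E
python3 - <<'E'
from fit import *
D={n:np.load(n+'0.npy') for n in('top','side')}
for n in D:
    P=cloud(n,D[n]).reshape(-1,3); ok=D[n].ravel()>0
    m=ok&(np.abs(P[:,0]-530)<70)&(P[:,1]<185)&(P[:,1]>110)&(P[:,2]>67)&(P[:,2]<78)
    print(n,'plug',fitplug(P[m]),np.median(P[m,2]))
    m=ok&(np.hypot(P[:,0]-510,P[:,1]-149)<32)&(P[:,2]>31)&(P[:,2]<37)
    print('conetop',m.sum(),cv2.minEnclosingCircle(P[m,:2].astype(np.float32)),np.median(P[m,2]))
    b=(566,-241); m=ok&(np.hypot(P[:,0]-b[0],P[:,1]-b[1])<32)&(P[:,2]>58)
    print('cup',m.sum(),np.percentile(P[m,2],[50,80,95,99]))
    zz=np.percentile(P[m,2],90); m2=m&(P[:,2]>zz-4)
    print(circ(P[m2]),cv2.minEnclosingCircle(P[m2,:2].astype(np.float32)))
    # stub: top ridge
    m=ok&(P[:,0]>605)&(P[:,0]<665)&(np.abs(P[:,1]-b[1]+5)<45)&(P[:,2]>42)&(P[:,2]<52)
    Q=P[m]; print('stub',len(Q),Q.min(0),Q.max(0),Q.mean(0)); w,V=np.linalg.eigh(np.cov(Q[:,:2].T)); a=V[:,1]; print(np.degrees(np.arctan2(a[1],a[0])))
    m=ok&(np.hypot(P[:,0]-b[0],P[:,1]-b[1])<85)&(P[:,2]>19)&(P[:,2]<25)
    print('plate',cv2.minAreaRect(P[m,:2].astype(np.float32)))
    for q in('barrel_top',):
        pass
E
```

```text
ext -34.247986883173766 40.43314270960111 74.68112959277488 width -7.790008373523088 7.864938307386593
top plug (array([505.55555383, 149.09444393]), np.float64(12.79816874616314)) 71.87881642286789
conetop 218 ((508.7821960449219, 148.4620819091797), 28.432823181152344) 34.01583388262469
cup 248 [62.77929606 64.87678589 66.75511397 67.96554627]
[ 563.37411766 -235.46409721   25.16655201] ((563.6528930664062, -235.8270721435547), 27.94964027404785)
stub 161 [ 606.2463603  -273.18147096   42.15075041] [ 646.34987072 -240.97116585   51.80961799] [ 625.92691117 -256.410872     46.46111313]
157.0865061536019
plate ((563.1199340820312, -234.93939208984375), (89.94217681884766, 110.63880920410156), 70.3847427368164)
ext -33.70951371121677 41.723297228989665 75.43281094020644 width -10.448850048130469 7.976321502599855
side plug (array([505.00933831, 149.09205629]), np.float64(12.910641757634897)) 72.26372551048493
conetop 319 ((505.4527587890625, 148.7975311279297), 24.33631706237793) 34.995953940574886
cup 200 [62.96068409 64.56358923 65.45309604 66.56875176]
[ 562.83740184 -235.3762685    24.82174655] ((563.9130859375, -236.754638671875), 28.186500549316406)
stub 101 [ 607.47632494 -270.87382903   42.03258882] [ 646.55230111 -240.16989389   51.94322845] [ 627.82108082 -255.25131927   46.3021209 ]
159.04040336266237
plate ((570.3070678710938, -237.76824951171875), (92.51945495605469, 132.61151123046875), 70.43548583984375)
```

```bash
cat > go.py <<'E'
import sys
from h import *
from scipy.spatial.transform import Rotation as Ro
def plan(x,y,z,yaw):
    s=ctrl.get_state(); R=Ro.from_euler('xyz',s['ee_rot'],degrees=True); T=Ro.from_euler('xyz',[180,0,yaw],degrees=True)
    d=R.inv().apply(np.array([x,y,z])-s['tcp_pos'])/10; w=(R.inv()*T).as_rotvec()
    print('t',round(s['t'],2),'tcp',s['tcp_pos'].round(1),'rot',s['ee_rot'].round(2),'F',s['force'].round(2),'M',s['moment'].round(2),'w',round(s['gripper_width'],1),'q',s['joint_positions'].round(1))
    print('shift cm',d.round(3),'turn',w.round(4),'rows',max(np.linalg.norm(d)/4.17,np.linalg.norm(w)/.125).round(1))
if __name__=='__main__': plan(*map(float,sys.argv[1:5]))
E
python3 go.py 505.3 149.1 160 192.85
```

```text
t 1.1 tcp [ 200.3 -512.2  231.3] rot [-180.     -0.     21.36] F [0.15 0.78 0.01] M [ 0.02 -0.01  0.02] w 85.6 q [-76.3  18.7 -11.   60.3  -0.   82.3]
shift cm [ 52.488 -50.484   7.129] turn [ 0.     -0.     -2.9931] rows 23.9
```

```bash
python3 -m handwheel '[[100,[2.2,-2.1,0],[0,0,-0.12]],[100,[4.4,-4.2,0],[0,0,-0.24]],[100,[6.6,-6.3,0],[0,0,-0.36]],[100,[8.8,-8.4,0],[0,0,-0.48]],[100,[11,-10.5,0],[0,0,-0.6]],[100,[13.2,-12.6,0],[0,0,-0.72]],[100,[15.4,-14.7,0],[0,0,-0.84]],[100,[17.6,-16.8,0],[0,0,-0.96]]]' 80; python3 go.py 505.3 149.1 160 192.85
```

```text
t: 1.77
tcp_pos: [303.4, -290.4, 231.4]
ee_rot: [180.0, 0.0, 76.7]
force: [0.8, -0.1, -0.3]
gripper_width: 85.6
t 1.77 tcp [ 303.4 -290.4  231.4] rot [1.7997e+02 1.0000e-02 7.6680e+01] F [ 0.82 -0.06 -0.27] M [ 0.03 -0.03  0.03] w 85.6 q [-53.8   4.8 -28.8  56.4   0.   49.5]
shift cm [47.417  9.512  7.137] turn [ 1.0000e-04  6.0000e-04 -2.0276e+00] rows 16.2
```

```bash
python3 -m handwheel '[[100,[3,0.6,0],[0,0,-0.12]],[100,[6,1.2,0],[0,0,-0.24]],[100,[9,1.8,0],[0,0,-0.36]],[100,[12,2.4,0],[0,0,-0.48]],[100,[15,3,0],[0,0,-0.6]],[100,[18,3.6,0],[0,0,-0.72]],[100,[21,4.2,0],[0,0,-0.84]],[100,[24,4.8,0],[0,0,-0.96]]]'; python3 go.py 505.3 149.1 160 192.85
```

```text
t: 2.43
tcp_pos: [405.9, -66.4, 231.7]
ee_rot: [180.0, 0.1, 132.0]
force: [-0.0, -0.1, 0.4]
gripper_width: 85.3
t 2.43 tcp [405.9 -66.4 231.7] rot [1.7998e+02 7.0000e-02 1.3203e+02] F [-0.04 -0.11  0.42] M [ 0.02 -0.05  0.  ] w 85.3 q [-19.6   3.8 -29.8  56.3  -0.   28.4]
shift cm [ 9.367 21.81   7.162] turn [-3.0000e-04  1.3000e-03 -1.0616e+00] rows 8.5
```

```bash
python3 -m handwheel '[[100,[1.2,2.8,0],[0,0,-0.12]],[100,[2.4,5.6,0],[0,0,-0.24]],[100,[3.6,8.4,0],[0,0,-0.36]],[100,[4.8,11.2,0],[0,0,-0.48]],[100,[6,14,0],[0,0,-0.6]],[100,[7.2,16.8,0.5],[0,0,-0.72]],[90,[8.4,19.5,1],[0,0,-0.84]],[80,[9.37,21.8,2],[0,0,-0.96]]]'; python3 -m handwheel '[[65,[0,0,0],[0,0,-0.1]],[65,[0,0,0],[0,0,-0.1]]]'; python3 go.py 505.3 149.1 100 192.85
python3 - <<'E'
from fit import *
for n in('top','side'):
    im,d=cams.snapshot(n); cv2.imwrite(f'pics/{n}1.png',im); np.save(f'{n}1.npy',d)
E
```

```text
t: 3.1
tcp_pos: [506.5, 151.3, 212.3]
ee_rot: [-180.0, 0.2, -172.6]
force: [1.3, -0.6, -0.0]
gripper_width: 68.5
t: 3.27
tcp_pos: [506.5, 152.6, 211.6]
ee_rot: [-180.0, 0.1, -166.6]
force: [0.1, -0.7, 0.1]
gripper_width: 55.6
t 3.27 tcp [506.5 152.6 211.6] rot [-1.7996e+02  1.3000e-01 -1.6660e+02] F [ 0.15 -0.73  0.15] M [-0.01  0.04  0.01] w 55.6 q [  8.8  17.2 -16.2  56.5  -0.   -4.6]
shift cm [ 0.22  -0.307 11.157] turn [-0.0007  0.0023  0.0097] rows 2.7
```

View pics/side1.png

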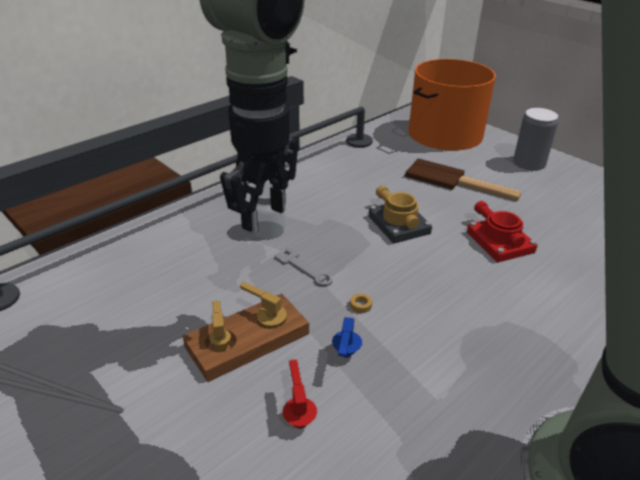

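```bash
python3 - <<'E'
from fit import *
print(proj('side',[506.5,152.6,211.6]))
D={n:np.load(n+'1.npy') for n in('top','side')}
for n in D:
    P=cloud(n,D[n]).reshape(-1,3); ok=D[n].ravel()>0
    if n=='side':
        m=ok&(np.abs(P[:,0]-530)<70)&(P[:,1]<185)&(P[:,1]>110)&(P[:,2]>67)&(P[:,2]<78)
        print(n,'plug',fitplug(P[m]),np.median(P[m,2]))
    b=(563,-235); m=ok&(np.hypot(P[:,0]-b[0],P[:,1]-b[1])<32)&(P[:,2]>58)
    print('cup',m.sum(),np.percentile(P[m,2],[50,80,95,99]))
    zz=np.percentile(P[m,2],90); m2=m&(P[:,2]>zz-4)
    print(circ(P[m2]))
    m=ok&(np.hypot(P[:,0]-b[0],P[:,1]-b[1])<75)&(P[:,2]>19)&(P[:,2]<24.5)
    print('plate',cv2.minAreaRect(P[m,:2].astype(np.float32)),np.median(P[m,2]))
    c,s=np.cos(np.radians(-19.6)),np.sin(np.radians(-19.6))
    X=(P[:,0]-b[0])*c+(P[:,1]-b[1])*s; Y=-(P[:,0]-b[0])*s+(P[:,1]-b[1])*c
    for a0,a1 in((40,50),(50,60),(60,70),(70,80),(80,90)):
        m=ok&(X>a0)&(X<a1)&(abs(Y)<25)&(P[:,2]>36)&(P[:,2]<56)
        print(a0,m.sum(),Y[m].min().round(1),Y[m].max().round(1), P[m,2].max().round(1)) if m.any() else 0
E
```

```text
[264.48852415 224.26349566]
cup 277 [62.69415499 65.10622209 67.04657017 68.17306888]
[ 563.36799087 -234.81518975   25.35840339]
plate ((562.8311767578125, -234.7773895263672), (90.06561279296875, 110.53727722167969), 70.32638549804688) 21.9835284457012
40 41 -9.3 10.4 50.5
50 46 -9.9 10.0 49.9
60 40 -9.7 10.5 49.7
70 59 -12.6 13.3 54.2
80 28 -11.2 12.4 50.4
ext -34.24729717926052 41.56242705440152 75.80972423366204 width -10.329170235259538 7.291517186096838
side plug (array([505.17855814, 148.86221182]), np.float64(13.097017229970067)) 72.11747573016218
cup 229 [62.87636936 64.50041318 65.81198727 66.5716815 ]
[ 562.21752253 -234.89229631   25.37947416]
plate ((560.7413330078125, -234.82948303222656), (91.64718627929688, 110.76036071777344), 69.64118194580078) 22.27382841101136
40 13 0.0 9.5 47.9
50 28 -6.4 11.5 49.0
60 28 -5.8 8.9 48.6
70 50 -12.6 14.4 53.3
80 16 -8.3 13.0 49.4
```

```bash
python3 -m handwheel '[[65,[0.2,-0.32,3],[0,0,0.007]],[65,[0.2,-0.32,6],[0,0,0.007]],[65,[0.2,-0.32,9],[0,0,0.007]],[65,[0.2,-0.32,11],[0,0,0.007]],[65,[0.2,-0.32,11],[0,0,0.007]]]'; python3 go.py 505.2 149.1 43 193
```

```text
t: 3.78
tcp_pos: [502.1, 146.0, 98.9]
ee_rot: [-180.0, -0.2, -167.6]
force: [-0.2, 0.3, 0.6]
gripper_width: 55.6
t 3.78 tcp [502.1 146.   98.9] rot [-179.96   -0.23 -167.6 ] F [-0.24  0.28  0.6 ] M [-0.01  0.03  0.03] w 55.6 q [  8.2  23.5 -25.4  41.4  -0.1  -4.2]
shift cm [-0.396  0.238  5.584] turn [-0.0007 -0.004  -0.0105] rows 1.3
```

```bash
python3 -m handwheel '[[65,[-0.4,0.24,2],[0,-0.004,-0.0105]],[65,[-0.4,0.24,2],[0,-0.004,-0.0105]],[65,[-0.4,0.24,2],[0,-0.004,-0.0105]]]'; python3 go.py 505.2 149.1 43 193
```

```text
t: 4.03
tcp_pos: [505.1, 148.7, 79.5]
ee_rot: [-180.0, -0.1, -167.1]
force: [-0.1, -0.7, 0.7]
gripper_width: 55.6
t 4.03 tcp [505.1 148.7  79.5] rot [-1.7996e+02 -5.0000e-02 -1.6711e+02] F [-0.06 -0.74  0.74] M [-0.02 -0.02  0.03] w 55.6 q [  8.4  25.1 -26.2  38.8  -0.   -4.5]
shift cm [-0.022  0.041  3.653] turn [-0.0007 -0.0009 -0.0019] rows 0.9
```

```bash
python3 -m handwheel '[[65,[-0.02,0.04,1.8],[0,0,0]],[65,[-0.02,0.04,3.6],[0,0,0]],[65,[-0.02,0.04,3.65],[0,0,0]],[65,[-0.02,0.04,3.65],[0,0,0]],[65,[-0.02,0.04,3.65],[0,0,0]]]'; python3 go.py 505.2 149.1 43 193
python3 - <<'E'
from h import *
im,d=cams.snapshot('side'); cv2.imwrite('pics/side2.png',cv2.resize(im[200:400,150:400],None,fx=3,fy=3,interpolation=2))
E
```

```text
t: 4.45
tcp_pos: [506.2, 149.1, 44.7]
ee_rot: [-179.9, 0.1, -167.1]
force: [0.2, 0.1, -0.0]
gripper_width: 55.4
t 4.45 tcp [506.2 149.1  44.7] rot [-1.7995e+02  6.0000e-02 -1.6713e+02] F [ 0.17  0.15 -0.03] M [0.   0.04 0.  ] w 55.4 q [  8.4  28.  -27.9  34.1  -0.   -4.4]
shift cm [0.1   0.021 0.174] turn [-0.0009  0.001  -0.0023] rows 0.0
```

View pics/side2.png

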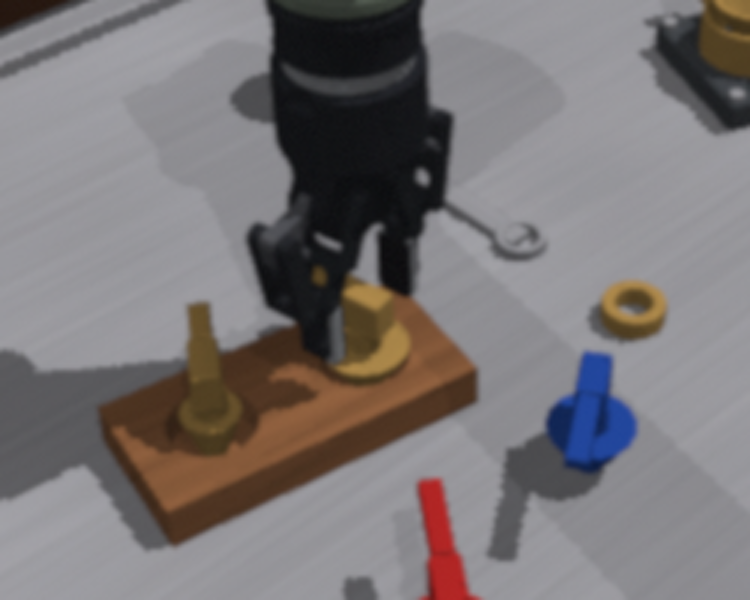

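The fingers straddle the grip block: left finger at (330,330) and right at (400,260) in the crop, with the block at (365,310). The spare at (210,400) is clear. Closing now.

```bash
python3 -m handwheel '[[65,[0.1,0.02,0.2],[0,0,0]],[40,[0.1,0.02,0.2],[0,0,0]],[20,[0.1,0.02,0.2],[0,0,0]],[5,[0.1,0.02,0.2],[0,0,0]],[5,[0.1,0.02,0.2],[0,0,0]],[5,[0.1,0.02,0.2],[0,0,0]],[5,[0.1,0.02,0.2],[0,0,0]],[5,[0.1,0.02,0.2],[0,0,0]]]' 90; python3 go.py 505.2 149.1 140 193
```

```text
t: 5.17
tcp_pos: [505.6, 149.3, 43.3]
ee_rot: [-180.0, 0.1, -167.1]
force: [-1.3, -0.4, 5.6]
gripper_width: 14.5
t 5.17 tcp [505.6 149.3  43.3] rot [-1.7996e+02  1.2000e-01 -1.6712e+02] F [-1.3  -0.39  5.56] M [ 0.07  0.29 -0.04] w 14.5 q [  8.4  28.  -28.1  33.7  -0.   -4.4]
shift cm [ 0.027 -0.017 -9.673] turn [-0.0007  0.0021 -0.0021] rows 2.3
```

```bash
python3 -m handwheel '[[5,[0,0,-0.3],[0,0,0]],[5,[0,0,-1],[0,0,0]],[5,[0,0,-2],[0,0,0]],[5,[0,0,-3.5],[0,0,0]],[5,[0,0,-6],[0,0,0]],[5,[0,0,-9],[0,0,0]],[5,[0,0,-10.5],[0,0,0]],[5,[0,0,-10.5],[0,0,0]]]' ; python3 go.py 563 -234.9 160 160.4
python3 - <<'E'
from h import *
im,d=cams.snapshot('side'); np.save('side3.npy',d);cv2.imwrite('pics/side3.png',im)
E
```

```text
t: 5.83
tcp_pos: [508.1, 149.8, 152.5]
ee_rot: [-179.9, 0.5, -167.1]
force: [0.9, 0.7, -3.2]
gripper_width: 14.9
t 5.83 tcp [508.1 149.8 152.5] rot [-179.93    0.53 -167.12] F [ 0.92  0.69 -3.18] M [-0.01 -0.02  0.07] w 14.9 q [  8.5  20.  -21.4  48.   -0.   -4.4]
shift cm [  3.216 -38.724  -0.726] turn [0.0014 0.0094 0.5669] rows 9.3
```

View pics/side3.png

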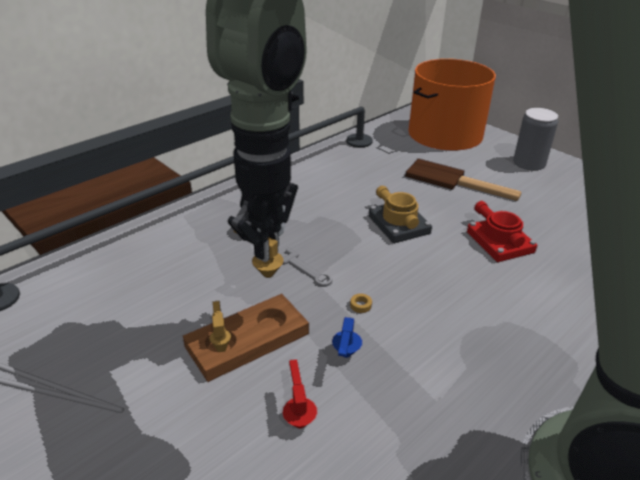

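Plug lifted (267,260); its hole at (272,318) is empty and the spare is undisturbed. Carrying it to the valve.

```bash
python3 -m handwheel '[[5,[0.3,-3,0],[0,0,0.05]],[5,[0.6,-7,0],[0,0,0.11]],[5,[0.9,-11,0],[0,0,0.17]],[5,[1.2,-15,0],[0,0,0.23]],[5,[1.5,-19,0],[0,0,0.29]],[5,[1.8,-23,0],[0,0.003,0.35]],[5,[2.2,-27,0],[0,0.005,0.41]],[5,[2.6,-31,0],[0,0.007,0.47]]]' ; python3 go.py 563 -234.9 160 160.4
```

```text
t: 6.55
tcp_pos: [549.4, -159.9, 148.6]
ee_rot: [179.9, -0.2, 165.8]
force: [0.6, 1.2, -3.3]
gripper_width: 14.5
t 6.55 tcp [ 549.4 -159.9  148.6] rot [179.95  -0.2  165.78] F [ 0.64  1.16 -3.34] M [-0.   -0.12  0.02] w 14.5 q [-23.6  25.  -14.4  50.8   0.   -9.4]
shift cm [-3.16  -6.931 -1.153] turn [ 0.0008 -0.0036  0.0938] rows 1.8
```

```bash
python3 -m handwheel '[[5,[-1.2,-2.5,0],[0,0,0.04]],[5,[-2.4,-5,0],[0,0,0.08]],[5,[-3,-6.7,0],[0,0,0.094]],[5,[-3.16,-6.93,0],[0,-0.003,0.094]],[5,[-3.16,-6.93,0],[0,-0.003,0.094]],[5,[-3.16,-6.93,0],[0,-0.003,0.094]]]' ; python3 go.py 563 -234.9 130 160.4
python3 - <<'E'
from h import *
for n in('top','side'):
    im,d=cams.snapshot(n); np.save(f'{n}4.npy',d);cv2.imwrite(f'pics/{n}4.png',im)
E
```

```text
t: 7.05
tcp_pos: [562.0, -233.5, 147.4]
ee_rot: [179.9, -0.2, 160.4]
force: [-0.7, 0.4, -2.9]
gripper_width: 14.4
t 7.05 tcp [ 562.  -233.5  147.4] rot [179.89  -0.19 160.44] F [-0.68  0.36 -2.89] M [ 0.04  0.03 -0.03] w 14.4 q [-29.5  28.6  -8.6  53.    0.1 -10. ]
shift cm [-0.147 -0.098  1.74 ] turn [ 0.0019 -0.0033  0.0007] rows 0.4
```

View pics/side4.png

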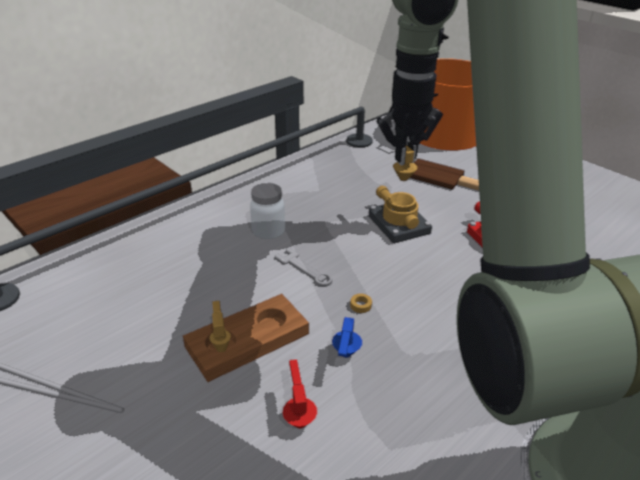

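View pics/top4.png

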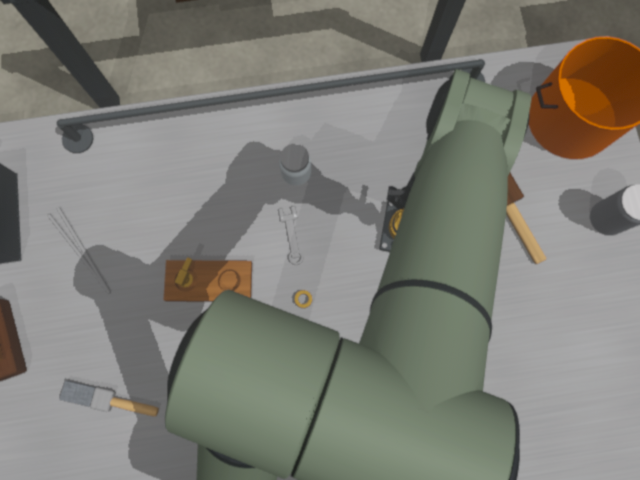

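Both views show the plug upright above the cup (side (405,165) over (401,205)). Descending, then feeling for contact.

```bash
python3 -m handwheel '[[5,[-0.15,-0.1,1.7],[0.002,-0.003,0]],[5,[-0.15,-0.1,3.4],[0.002,-0.003,0]],[5,[-0.15,-0.1,5],[0.002,-0.003,0]],[5,[-0.15,-0.1,5],[0.002,-0.003,0]],[5,[-0.15,-0.1,5],[0.002,-0.003,0]]]' ; python3 go.py 563 -234.9 92 160.4
```

```text
t: 7.57
tcp_pos: [562.7, -232.8, 97.5]
ee_rot: [180.0, -0.1, 160.6]
force: [0.5, 0.7, -3.6]
gripper_width: 14.7
t 7.57 tcp [ 562.7 -232.8   97.5] rot [ 1.800e+02 -1.000e-01  1.606e+02] F [ 0.5   0.67 -3.65] M [-0.03 -0.04 -0.  ] w 14.7 q [-29.4  31.4 -11.9  46.8  -0.  -10. ]
shift cm [-0.102 -0.192  0.551] turn [ 0.     -0.0017  0.0035] rows 0.1
```

```bash
python3 -m handwheel '[[5,[-0.1,-0.19,0.25],[0,-0.002,0.003]],[5,[-0.1,-0.19,0.5],[0,-0.002,0.003]],[5,[-0.1,-0.19,0.5],[0,-0.002,0.003]],[5,[-0.1,-0.19,0.5],[0,-0.002,0.003]]]' ; python3 go.py 563 -234.9 85 160.4
python3 - <<'E'
from h import *
im,d=cams.snapshot('side'); np.save('side5.npy',d);cv2.imwrite('pics/side5.png',cv2.resize(im[110:260,320:500],None,fx=4,fy=4,interpolation=2))
E
```

```text
t: 7.9
tcp_pos: [563.3, -235.0, 93.1]
ee_rot: [-180.0, 0.1, 160.4]
force: [-0.3, 0.6, -2.6]
gripper_width: 14.9
t 7.9 tcp [ 563.3 -235.    93.1] rot [-1.7999e+02  7.0000e-02  1.6043e+02] F [-0.27  0.55 -2.62] M [ 0.02 -0.02  0.01] w 14.9 q [-29.6  31.7 -12.2  46.1   0.  -10. ]
shift cm [0.034 0.    0.81 ] turn [-0.0001  0.0013  0.0005] rows 0.2
```

View pics/side5.png

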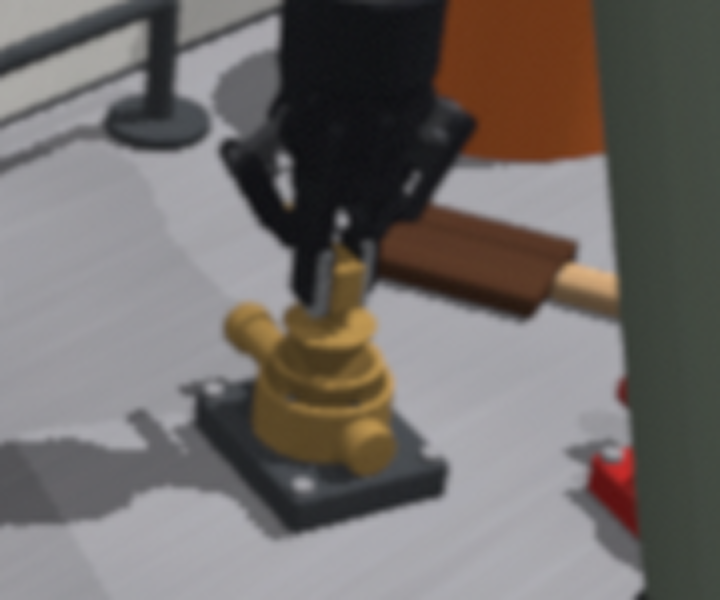

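The cone (332,330) sits centred over the cup (330,370) with its foot inside. Stepping down.

```bash
python3 -m handwheel '[[5,[0.02,0,0.2],[0,0.001,0]],[5,[0.02,0,0.4],[0,0.001,0]],[5,[0.02,0,0.6],[0,0.001,0]],[5,[0.02,0,0.7],[0,0.001,0]],[5,[0.02,0,0.7],[0,0.001,0]]]' ; python3 go.py 563 -234.9 80 160.4
```

```text
t: 8.37
tcp_pos: [562.8, -234.9, 85.6]
ee_rot: [180.0, -0.0, 160.4]
force: [0.0, 1.3, -3.1]
gripper_width: 14.5
t 8.37 tcp [ 562.8 -234.9   85.6] rot [ 1.8000e+02 -3.0000e-02  1.6042e+02] F [ 0.02  1.28 -3.13] M [0.05 0.05 0.01] w 14.5 q [-29.6  32.2 -12.6  45.3  -0.  -10. ]
shift cm [-0.022  0.004  0.558] turn [ 0.0001 -0.0006  0.0004] rows 0.1
```

```bash
python3 -m handwheel '[[5,[0,0,0.1],[0,0,0]],[5,[0,0,0.2],[0,0,0]],[5,[0,0,0.3],[0,0,0]],[5,[0,0,0.35],[0,0,0]],[5,[0,0,0.35],[0,0,0]]]' ; python3 go.py 563 -234.9 80 160.4
```

```text
t: 8.78
tcp_pos: [562.7, -234.8, 81.9]
ee_rot: [180.0, -0.0, 160.4]
force: [0.4, -0.5, -3.4]
gripper_width: 14.4
t 8.78 tcp [ 562.7 -234.8   81.9] rot [ 1.8000e+02 -5.0000e-02  1.6042e+02] F [ 0.44 -0.48 -3.35] M [-0.01  0.02 -0.04] w 14.4 q [-29.6  32.4 -12.8  44.9  -0.  -10. ]
shift cm [-0.033  0.003  0.192] turn [ 0.0001 -0.0009  0.0004] rows 0.0
```

```bash
python3 -m handwheel '[[5,[0,0,0.1],[0,0,0]],[5,[0,0,0.2],[0,0,0]],[5,[0,0,0.2],[0,0,0]],[5,[0,0,0.2],[0,0,0]]]' ; python3 go.py 563 -234.9 78 160.4
```

```text
t: 9.12
tcp_pos: [562.6, -234.8, 79.8]
ee_rot: [180.0, -0.1, 160.4]
force: [0.1, -0.2, -2.7]
gripper_width: 14.7
t 9.12 tcp [ 562.6 -234.8   79.8] rot [ 1.7999e+02 -6.0000e-02  1.6042e+02] F [ 0.13 -0.16 -2.69] M [-0.06 -0.    0.05] w 14.7 q [-29.6  32.5 -12.9  44.6  -0.  -10. ]
shift cm [-0.043  0.     0.181] turn [ 0.0002 -0.0011  0.0004] rows 0.0
```

```bash
python3 -m handwheel '[[5,[0,0,0.05],[0,0,0]],[5,[0,0,0.1],[0,0,0]],[5,[0,0,0.1],[0,0,0]]]' ; python3 -m handwheel '[[5,[0,0,0.05],[0,0,0]],[5,[0,0,0.1],[0,0,0]],[5,[0,0,0.1],[0,0,0]]]' ; python3 go.py 563 -234.9 78 160.4
```

```text
t: 9.37
tcp_pos: [562.6, -234.7, 78.7]
ee_rot: [180.0, -0.1, 160.4]
force: [0.0, -0.9, -3.1]
gripper_width: 14.2
t: 9.62
tcp_pos: [562.6, -235.0, 77.7]
ee_rot: [-180.0, -0.1, 160.4]
force: [-0.6, -0.2, -3.1]
gripper_width: 14.7
t 9.62 tcp [ 562.6 -235.    77.7] rot [-1.7998e+02 -5.0000e-02  1.6042e+02] F [-0.6  -0.17 -3.09] M [-0.1  -0.04  0.05] w 14.7 q [-29.6  32.7 -13.   44.4  -0.  -10. ]
shift cm [-0.033  0.022 -0.027] turn [-0.0003 -0.0009  0.0003] rows 0.0
```

```bash
python3 -m handwheel '[[5,[0,0,0.05],[0,0,0]],[5,[0,0,0.05],[0,0,0]],[5,[0,0,0.05],[0,0,0]]]' ; python3 -m handwheel '[[5,[0,0,0.05],[0,0,0]],[5,[0,0,0.05],[0,0,0]],[5,[0,0,0.05],[0,0,0]]]' ; python3 go.py 563 -234.9 78 160.4
```

```text
t: 9.87
tcp_pos: [562.6, -235.2, 77.3]
ee_rot: [-180.0, -0.0, 160.4]
force: [-0.0, -1.3, -2.2]
gripper_width: 14.3
t: 10.12
tcp_pos: [562.6, -235.5, 76.9]
ee_rot: [-179.9, -0.0, 160.4]
force: [-0.4, -0.8, -2.4]
gripper_width: 14.3
t 10.12 tcp [ 562.6 -235.5   76.9] rot [-1.7994e+02 -4.0000e-02  1.6040e+02] F [-0.39 -0.76 -2.36] M [-0.3   0.08  0.04] w 14.3 q [-29.6  32.7 -13.   44.2  -0.1 -10. ]
shift cm [-0.017  0.065 -0.113] turn [-0.0011 -0.0006 -0.    ] rows 0.0
```

```bash
python3 -m handwheel '[[5,[0,0,0.05],[0,0,0]],[5,[0,0,0.05],[0,0,0]],[5,[0,0,0.05],[0,0,0]]]' ; python3 -m handwheel '[[5,[0,0,0.05],[0,0,0]],[5,[0,0,0.05],[0,0,0]],[5,[0,0,0.05],[0,0,0]]]' ; python3 go.py 563 -234.9 78 160.4
```

```text
t: 10.37
tcp_pos: [562.6, -235.7, 76.4]
ee_rot: [-179.9, -0.0, 160.4]
force: [-0.8, -2.4, -1.9]
gripper_width: 14.3
t: 10.62
tcp_pos: [562.7, -235.8, 76.2]
ee_rot: [-179.9, -0.0, 160.4]
force: [-1.0, -1.8, 0.3]
gripper_width: 15.0
t 10.62 tcp [ 562.7 -235.8   76.2] rot [-1.7989e+02 -1.0000e-02  1.6039e+02] F [-1.02 -1.75  0.33] M [-0.43  0.37  0.06] w 15.0 q [-29.6  32.8 -13.1  44.1  -0.1 -10. ]
shift cm [ 0.     0.097 -0.18 ] turn [-0.0019 -0.0002 -0.0002] rows 0.0
```

```bash
python3 -m handwheel '[[5,[0,-0.04,0.05],[0,0,0]],[5,[0,-0.04,0.05],[0,0,0]],[5,[0,-0.04,0.05],[0,0,0]]]' ; python3 go.py 563 -234.9 78 160.4; python3 -m handwheel '[[5,[0,0,0.05],[0,0,0]],[5,[0,0,0.05],[0,0,0]],[5,[0,0,0.05],[0,0,0]]]' ; python3 go.py 563 -234.9 78 160.4
```

```text
t: 10.87
tcp_pos: [562.6, -235.9, 76.1]
ee_rot: [-179.9, -0.0, 160.4]
force: [-2.3, 0.6, 3.8]
gripper_width: 14.4
t 10.87 tcp [ 562.6 -235.9   76.1] rot [-179.92   -0.    160.4 ] F [-2.25  0.61  3.81] M [ 0.07  0.44 -0.04] w 14.4 q [-29.6  32.8 -13.1  44.1  -0.1 -10. ]
shift cm [ 0.001  0.109 -0.193] turn [-0.0013 -0.      0.0001] rows 0.1
t: 11.12
tcp_pos: [562.7, -235.9, 76.0]
ee_rot: [-179.9, 0.0, 160.4]
force: [-2.7, -0.5, 5.8]
gripper_width: 15.2
t 11.12 tcp [ 562.7 -235.9   76. ] rot [-1.7992e+02  2.0000e-02  1.6040e+02] F [-2.69 -0.5   5.76] M [ 0.02  0.63 -0.02] w 15.2 q [-29.6  32.8 -13.1  44.1  -0.1 -10. ]
shift cm [ 0.006  0.107 -0.195] turn [-0.0014  0.0003  0.0001] rows 0.1
```

```bash
python3 -m handwheel '[[5,[0.05,0,0.06],[0,0,0]],[5,[0.05,0,0.07],[0,0,0]],[5,[0.05,0,0.07],[0,0,0]]]' ; python3 go.py 563 -234.9 78 160.4
```

```text
t: 11.37
tcp_pos: [562.6, -235.9, 76.1]
ee_rot: [-179.9, 0.1, 160.4]
force: [-1.4, -0.1, 6.0]
gripper_width: 14.7
t 11.37 tcp [ 562.6 -235.9   76.1] rot [-1.7991e+02  8.0000e-02  1.6041e+02] F [-1.43 -0.06  5.99] M [-0.03  0.53 -0.02] w 14.7 q [-29.6  32.7 -13.2  44.   -0.1 -10. ]
shift cm [-0.001  0.106 -0.195] turn [-0.0016  0.0014  0.0002] rows 0.1
```

```bash
python3 -m handwheel '[[5,[0.03,0,0.09],[0,0,0]],[5,[0.03,0,0.09],[0,0,0]],[5,[0.03,0,0.09],[0,0,0]]]' ; python3 go.py 563 -234.9 78 160.4
```

```text
t: 11.62
tcp_pos: [562.6, -235.9, 76.0]
ee_rot: [-179.9, 0.1, 160.4]
force: [-2.6, -0.4, 7.2]
gripper_width: 14.7
t 11.62 tcp [ 562.6 -235.9   76. ] rot [-1.7990e+02  1.3000e-01  1.6042e+02] F [-2.59 -0.41  7.23] M [0.05 0.61 0.05] w 14.7 q [-29.6  32.7 -13.3  43.9  -0.1 -10.1]
shift cm [-0.002  0.106 -0.2  ] turn [-0.0017  0.0023  0.0003] rows 0.1
```

```bash
python3 -m handwheel '[[5,[0.06,0,0.11],[-0.002,0.002,0]],[5,[0.06,0,0.12],[-0.002,0.002,0]],[5,[0.06,0,0.12],[-0.002,0.002,0]]]' ; python3 go.py 563 -234.9 78 160.4
```

```text
t: 11.87
tcp_pos: [562.6, -236.0, 76.0]
ee_rot: [180.0, 0.1, 160.4]
force: [-2.3, 0.4, 9.4]
gripper_width: 14.6
t 11.87 tcp [ 562.6 -236.    76. ] rot [1.8000e+02 1.1000e-01 1.6042e+02] F [-2.33  0.44  9.44] M [0.06 0.62 0.07] w 14.6 q [-29.7  32.7 -13.2  43.9   0.  -10.1]
shift cm [ 0.002  0.113 -0.203] turn [0.0001 0.0019 0.0003] rows 0.1
```

```bash
python3 -m handwheel '[[5,[0.06,0,0.13],[0,0.002,0]],[5,[0.06,0,0.15],[0,0.002,0]],[5,[0.06,0,0.16],[0,0.002,0]],[5,[0.06,0,0.16],[0,0.002,0]]]' ; python3 go.py 563 -234.9 78 160.4
```

```text
t: 12.2
tcp_pos: [562.7, -236.0, 75.9]
ee_rot: [-180.0, 0.1, 160.4]
force: [-3.9, 1.0, 11.7]
gripper_width: 15.2
t 12.2 tcp [ 562.7 -236.    75.9] rot [-1.7999e+02  1.0000e-01  1.6043e+02] F [-3.87  1.05 11.74] M [ 0.18  0.83 -0.  ] w 15.2 q [-29.7  32.7 -13.2  44.    0.  -10.1]
shift cm [ 0.005  0.113 -0.206] turn [-0.0002  0.0017  0.0004] rows 0.1
```

```bash
python3 -m handwheel '[[5,[0.12,0.01,0.15],[0,0.002,0]],[5,[0.15,0.02,0.17],[0,0.002,0]],[5,[0.15,0.02,0.175],[0,0.002,0]],[5,[0.15,0.02,0.175],[0,0.002,0]]]' ; python3 go.py 563 -234.9 78 160.4
python3 - <<'E'
from h import *
im,d=cams.snapshot('side'); np.save('side6.npy',d);cv2.imwrite('pics/side6.png',cv2.resize(im[110:260,320:500],None,fx=4,fy=4,interpolation=2))
E
```

```text
t: 12.53
tcp_pos: [562.6, -235.9, 75.9]
ee_rot: [-180.0, 0.2, 160.4]
force: [-2.1, 0.4, 9.9]
gripper_width: 14.6
t 12.53 tcp [ 562.6 -235.9   75.9] rot [-1.7996e+02  1.7000e-01  1.6043e+02] F [-2.07  0.35  9.92] M [0.01 0.55 0.01] w 14.6 q [-29.7  32.7 -13.3  43.8  -0.  -10.1]
shift cm [-0.003  0.111 -0.208] turn [-0.0007  0.0029  0.0005] rows 0.1
```

View pics/side6.png

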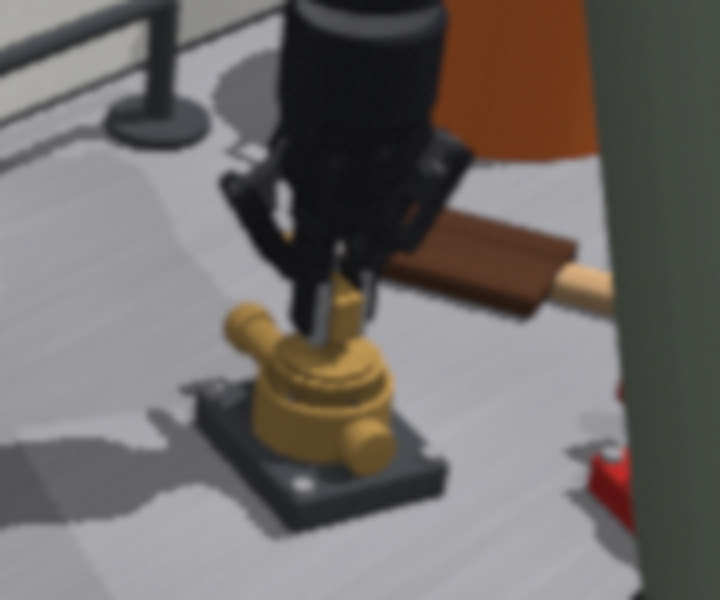

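The cone has sunk into the cup, with its top face just above the rim at (330,365). Now the full press.

```bash
python3 -m handwheel '[[5,[0.12,0.01,0.16],[0,0.003,0]],[5,[0.12,0.01,0.19],[0,0.003,0]],[5,[0.12,0.01,0.21],[0,0.003,0]],[5,[0.12,0.01,0.21],[0,0.003,0]]]' ; python3 go.py 563 -234.9 78 160.4
```

```text
t: 12.92
tcp_pos: [562.6, -235.9, 75.9]
ee_rot: [-179.9, 0.2, 160.4]
force: [-2.5, -0.1, 12.9]
gripper_width: 14.4
t 12.92 tcp [ 562.6 -235.9   75.9] rot [-1.7994e+02  1.7000e-01  1.6044e+02] F [-2.49 -0.14 12.93] M [ 0.14  0.77 -0.02] w 14.4 q [-29.7  32.7 -13.3  43.8  -0.  -10.1]
shift cm [-0.     0.109 -0.208] turn [-0.0011  0.0029  0.0007] rows 0.1
```

```bash
python3 -m handwheel '[[5,[0.12,0.01,0.21],[0,0.003,0]],[5,[0.12,0.01,0.21],[0,0.003,0]],[5,[0.12,0.01,0.21],[0,0.003,0]],[5,[0.12,0.01,0.21],[0,0.003,0]]]' ; python3 go.py 563 -234.9 78 160.4; python3 -m handwheel '[[5,[0.1,0,0.17],[0,0.003,0]],[5,[0.1,0,0.13],[0,0.003,0]],[5,[0.1,0,0.13],[0,0.003,0]]]' ; python3 go.py 563 -234.9 78 160.4
```

```text
t: 13.25
tcp_pos: [562.7, -235.9, 75.9]
ee_rot: [-179.9, 0.2, 160.4]
force: [-3.4, 0.0, 13.4]
gripper_width: 14.6
t 13.25 tcp [ 562.7 -235.9   75.9] rot [-1.7991e+02  1.7000e-01  1.6044e+02] F [-3.39  0.04 13.38] M [ 0.2   0.84 -0.  ] w 14.6 q [-29.7  32.7 -13.3  43.8  -0.1 -10.1]
shift cm [ 0.001  0.108 -0.207] turn [-0.0015  0.003   0.0008] rows 0.1
t: 13.5
tcp_pos: [562.6, -235.9, 75.9]
ee_rot: [-179.9, 0.1, 160.5]
force: [-2.2, -0.2, 8.2]
gripper_width: 14.4
t 13.5 tcp [ 562.6 -235.9   75.9] rot [-1.7991e+02  1.3000e-01  1.6045e+02] F [-2.23 -0.24  8.23] M [ 0.07  0.57 -0.01] w 14.4 q [-29.6  32.7 -13.3  43.9  -0.1 -10.1]
shift cm [-0.001  0.108 -0.206] turn [-0.0016  0.0023  0.0009] rows 0.1
```

```bash
python3 -m handwheel '[[5,[0.1,0,0.13],[-0.001,0.002,0.04]],[5,[0.1,0,0.13],[-0.001,0.002,0.08]],[5,[0.1,0,0.13],[-0.001,0.002,0.12]],[5,[0.1,0,0.13],[-0.001,0.002,0.15]]]' ; python3 go.py 562.6 -235.9 75.9 160.4
```

```text
t: 13.83
tcp_pos: [562.5, -236.0, 76.0]
ee_rot: [-180.0, 0.2, 151.8]
force: [-1.4, 0.2, 8.9]
gripper_width: 14.5
t 13.83 tcp [ 562.5 -236.    76. ] rot [-1.7997e+02  1.6000e-01  1.5176e+02] F [-1.41  0.22  8.9 ] M [-0.03  0.58  0.01] w 14.5 q [-29.7  32.7 -13.3  43.9  -0.   -1.4]
shift cm [-0.     0.015  0.007] turn [-0.0007  0.0027 -0.1508] rows 1.2
```

```bash
python3 -m handwheel '[[5,[0.09,-0.04,0.13],[0,0.002,0.05]],[5,[0.09,-0.04,0.13],[0,0.002,0.1]],[5,[0.09,-0.04,0.13],[0,0.002,0.15]],[5,[0.09,-0.04,0.13],[0,0.002,0.2]]]' ; python3 go.py 562.6 -235.9 75.9 135
```

```text
t: 14.17
tcp_pos: [562.4, -236.2, 76.0]
ee_rot: [180.0, 0.2, 140.2]
force: [-2.5, -0.4, 8.1]
gripper_width: 15.0
t 14.17 tcp [ 562.4 -236.2   76. ] rot [1.7997e+02 1.6000e-01 1.4017e+02] F [-2.54 -0.36  8.08] M [0.11 0.61 0.02] w 15.0 q [-29.7  32.7 -13.3  43.8   0.   10.1]
shift cm [0.002 0.037 0.01 ] turn [0.0007 0.0028 0.0903] rows 0.7
```

```bash
python3 -m handwheel '[[5,[0.08,-0.04,0.13],[0,0.002,0.04]],[5,[0.08,-0.04,0.13],[0,0.002,0.07]],[5,[0.08,-0.04,0.13],[0,0.002,0.09]],[5,[0.08,-0.04,0.13],[0,0.002,0.09]],[5,[0.08,-0.04,0.13],[0,0.002,0.09]]]' ; python3 go.py 562.6 -235.9 75.9 160.4
python3 - <<'E'
from h import *
im,d=cams.snapshot('side'); np.save('side7.npy',d);cv2.imwrite('pics/side7.png',cv2.resize(im[110:260,320:500],None,fx=4,fy=4,interpolation=2))
E
```

```text
t: 14.58
tcp_pos: [562.3, -236.3, 76.0]
ee_rot: [179.9, 0.2, 135.0]
force: [-1.9, 1.2, 9.8]
gripper_width: 14.5
t 14.58 tcp [ 562.3 -236.3   76. ] rot [1.7991e+02 1.5000e-01 1.3502e+02] F [-1.88  1.15  9.81] M [ 0.13  0.61 -0.01] w 14.5 q [-29.7  32.7 -13.3  43.8   0.   15.2]
shift cm [0.005 0.046 0.009] turn [ 0.0009  0.003  -0.443 ] rows 3.5
```

View pics/side7.png

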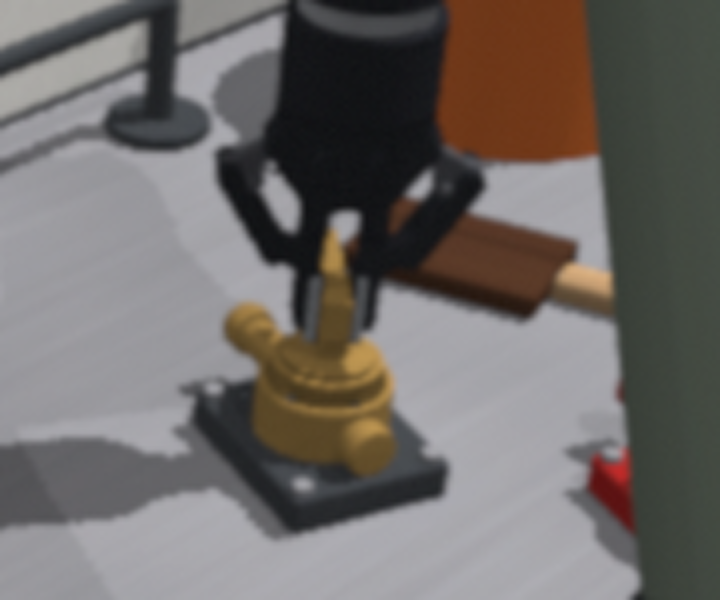

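Clockwise 25° reached with the lever visible at (335,250). Now anticlockwise.

```bash
python3 -m handwheel '[[5,[0.06,-0.04,0.12],[0,0.002,-0.04]],[5,[0.06,-0.04,0.12],[0,0.002,-0.09]],[5,[0.06,-0.04,0.12],[0,0.002,-0.14]],[5,[0.06,-0.04,0.12],[0,0.002,-0.19]],[5,[0.06,-0.04,0.12],[0,0.002,-0.23]]]' ; python3 go.py 562.6 -235.9 75.9 160.4
```

```text
t: 15.05
tcp_pos: [562.5, -236.2, 76.0]
ee_rot: [179.9, 0.2, 148.3]
force: [-1.9, 0.8, 8.7]
gripper_width: 14.9
t 15.05 tcp [ 562.5 -236.2   76. ] rot [1.7989e+02 1.6000e-01 1.4834e+02] F [-1.89  0.83  8.66] M [ 0.18  0.51 -0.06] w 14.9 q [-29.8  32.7 -13.3  43.8   0.1   1.9]
shift cm [0.003 0.028 0.011] turn [ 0.0016  0.0031 -0.2104] rows 1.7
```

```bash
python3 -m handwheel '[[5,[0.08,-0.04,0.12],[0.001,0.003,-0.05]],[5,[0.08,-0.04,0.12],[0.001,0.003,-0.1]],[5,[0.08,-0.04,0.12],[0.001,0.003,-0.15]],[5,[0.08,-0.04,0.12],[0.001,0.003,-0.2]],[5,[0.08,-0.04,0.12],[0.001,0.003,-0.24]]]' ; python3 go.py 562.6 -235.9 75.9 185.7;  python3 -m handwheel '[[5,[0.08,0.02,0.12],[0.001,0.003,-0.05]],[5,[0.08,0.02,0.12],[0.001,0.003,-0.1]],[5,[0.08,0.02,0.12],[0.001,0.003,-0.15]],[5,[0.08,0.02,0.12],[0.001,0.003,-0.2]]]' ; python3 go.py 562.6 -235.9 75.9 185.7
```

```text
t: 15.47
tcp_pos: [562.6, -236.0, 76.0]
ee_rot: [179.9, 0.1, 162.2]
force: [-2.3, 2.0, 8.1]
gripper_width: 14.2
t 15.47 tcp [ 562.6 -236.    76. ] rot [1.7993e+02 1.4000e-01 1.6224e+02] F [-2.29  2.    8.06] M [0.31 0.38 0.  ] w 14.2 q [-29.7  32.7 -13.2  43.9   0.1 -12. ]
shift cm [0.003 0.01  0.012] turn [ 0.0007  0.0026 -0.4094] rows 3.3
t: 15.8
tcp_pos: [562.7, -235.8, 76.0]
ee_rot: [-180.0, 0.1, 173.8]
force: [-1.9, 0.1, 8.5]
gripper_width: 14.9
t 15.8 tcp [ 562.7 -235.8   76. ] rot [-1.7998e+02  8.0000e-02  1.7385e+02] F [-1.86  0.11  8.45] M [ 0.07  0.5  -0.01] w 14.9 q [-29.7  32.7 -13.2  44.    0.  -23.5]
shift cm [ 0.008 -0.015  0.007] turn [-0.0005  0.0014 -0.2068] rows 1.7
```

```bash
python3 -m handwheel '[[5,[0.09,0.02,0.12],[0,0.002,-0.05]],[5,[0.09,0.02,0.12],[0,0.002,-0.1]],[5,[0.09,0.02,0.12],[0,0.002,-0.15]],[5,[0.09,0.02,0.12],[0,0.002,-0.19]],[5,[0.09,0.02,0.12],[0,0.002,-0.205]],[5,[0.09,0.02,0.12],[0,0.002,-0.205]]]' ; python3 go.py 562.6 -235.9 75.9 160.4
python3 - <<'E'
from h import *
im,d=cams.snapshot('side'); np.save('side8.npy',d);cv2.imwrite('pics/side8.png',cv2.resize(im[110:260,320:500],None,fx=4,fy=4,interpolation=2))
E
```

```text
t: 16.3
tcp_pos: [562.7, -235.6, 76.0]
ee_rot: [-179.9, 0.1, -174.4]
force: [-1.7, -0.1, 8.7]
gripper_width: 14.5
t 16.3 tcp [ 562.7 -235.6   76. ] rot [-1.7994e+02  8.0000e-02 -1.7436e+02] F [-1.72 -0.06  8.71] M [0.13 0.43 0.01] w 14.5 q [-29.6  32.7 -13.2  43.9  -0.  -35.3]
shift cm [ 0.015 -0.03   0.01 ] turn [-0.0008  0.0016  0.4405] rows 3.5
```

View pics/side8.png

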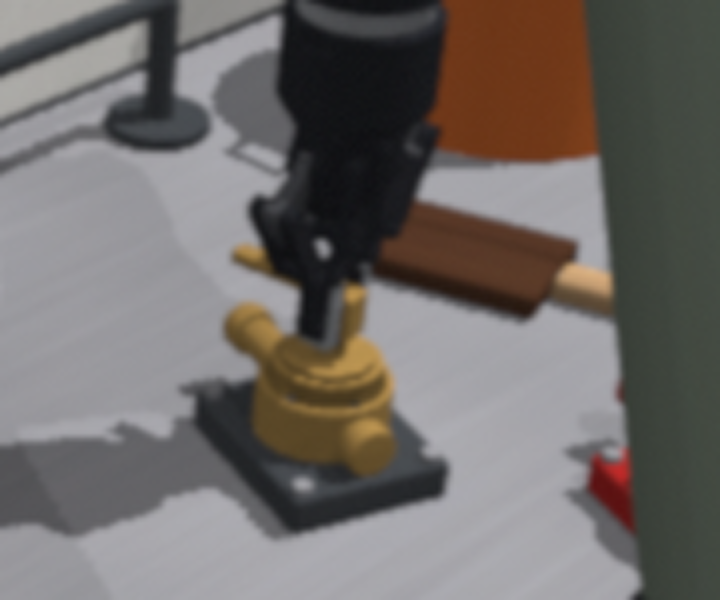

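Anticlockwise 25° reached (lever end at (240,255)). Back in line now.

```bash
python3 -m handwheel '[[5,[0.08,0.02,0.12],[0,0.002,0.05]],[5,[0.08,0.02,0.12],[0,0.002,0.1]],[5,[0.08,0.02,0.12],[0,0.002,0.15]],[5,[0.08,0.02,0.12],[0,0.002,0.2]],[5,[0.08,0.02,0.12],[0,0.002,0.24]]]' ; python3 go.py 562.6 -235.9 75.9 160.4
```

```text
t: 16.77
tcp_pos: [562.7, -235.7, 76.0]
ee_rot: [-179.9, 0.1, 171.7]
force: [-1.8, -0.1, 7.5]
gripper_width: 14.4
t 16.77 tcp [ 562.7 -235.7   76. ] rot [-1.7991e+02  9.0000e-02  1.7175e+02] F [-1.77 -0.09  7.52] M [0.07 0.57 0.05] w 14.4 q [-29.6  32.7 -13.2  43.9  -0.1 -21.4]
shift cm [ 0.008 -0.018  0.008] turn [-0.0015  0.0017  0.198 ] rows 1.6
```

```bash
python3 -m handwheel '[[5,[0.09,0,0.12],[-0.001,0.002,0.05]],[5,[0.09,0,0.12],[-0.001,0.002,0.1]],[5,[0.09,0,0.12],[-0.001,0.002,0.15]],[5,[0.09,0,0.12],[-0.001,0.002,0.19]],[5,[0.09,0,0.12],[-0.001,0.002,0.198]],[5,[0.09,0,0.12],[-0.001,0.002,0.198]]]' ; python3 go.py 562.6 -235.9 75.9 160.4
```

```text
t: 17.27
tcp_pos: [562.6, -235.9, 76.0]
ee_rot: [-180.0, 0.1, 160.4]
force: [-2.4, -1.2, 8.3]
gripper_width: 14.4
t 17.27 tcp [ 562.6 -235.9   76. ] rot [-1.7996e+02  1.1000e-01  1.6039e+02] F [-2.41 -1.21  8.35] M [ 0.05  0.51 -0.05] w 14.4 q [-29.7  32.7 -13.2  43.9  -0.  -10.1]
shift cm [0.005 0.003 0.009] turn [-0.0007  0.0019 -0.0001] rows 0.0
```

```bash
python3 -m handwheel '[[5,[0.06,0,0.08],[0,0,0]],[5,[0.03,0,0.04],[0,0,0]],[5,[0.03,0,0.04],[0,0,0]]]' 30; python3 go.py 562.6 -235.9 75.9 160.4;  python3 -m handwheel '[[10,[0,0,0.02],[0,0,0]],[20,[0,0,0.02],[0,0,0]],[35,[0,0,0.02],[0,0,0]],[50,[0,0,0.0],[0,0,0]],[50,[0,0,0],[0,0,0]],[50,[0,0,0],[0,0,0]],[50,[0,0,0],[0,0,0]],[50,[0,0,0],[0,0,0]]]'; python3 go.py 562.6 -235.9 160 160.4
```

```text
t: 17.52
tcp_pos: [562.6, -235.9, 76.0]
ee_rot: [-180.0, 0.1, 160.4]
force: [-2.0, 0.6, 6.6]
gripper_width: 14.4
t 17.52 tcp [ 562.6 -235.9   76. ] rot [-1.7996e+02  1.4000e-01  1.6040e+02] F [-1.96  0.59  6.62] M [-0.    0.54  0.01] w 14.4 q [-29.7  32.7 -13.3  43.9  -0.  -10.1]
shift cm [0.    0.002 0.014] turn [-0.0008  0.0025 -0.    ] rows 0.0
t: 18.18
tcp_pos: [562.6, -235.8, 75.9]
ee_rot: [-180.0, 0.1, 160.4]
force: [-0.6, -0.0, 0.4]
gripper_width: 43.1
t 18.18 tcp [ 562.6 -235.8   75.9] rot [-1.7997e+02  1.4000e-01  1.6040e+02] F [-0.63 -0.    0.42] M [ 0.04  0.   -0.05] w 43.1 q [-29.7  32.7 -13.3  43.9  -0.  -10.1]
shift cm [-0.022 -0.011 -8.408] turn [-0.0006  0.0024  0.    ] rows 2.0
```

```bash
python3 -m handwheel '[[50,[0,0,-1.5],[0,0,0]],[50,[0,0,-4],[0,0,0]],[50,[0,0,-7],[0,0,0]],[50,[0,0,-10],[0,0,0]],[50,[0,3,-12],[0,0,0]],[50,[0,7,-13],[0,0,0]],[50,[0,11,-13],[0,0,0]],[50,[0,15,-13],[0,0,0]]]';python3 -m handwheel '[[50,[0,4,0],[0,0,0]],[50,[0,8,0],[0,0,0]],[50,[0,12,0],[0,0,0]],[50,[0,16,0],[0,0,0]],[50,[0,19,0],[0,0,0]],[50,[0,19,0],[0,0,0]]]'
python3 - <<'E'
from fit import *
for n in('top','side'):
    im,d=cams.snapshot(n); np.save(f'{n}9.npy',d);cv2.imwrite(f'pics/{n}9.png',im)
    P=cloud(n,d).reshape(-1,3); ok=d.ravel()>0
    m=ok&(np.hypot(P[:,0]-563,P[:,1]+235.5)<75)&(P[:,2]>98)&(P[:,2]<115)
    print(n,m.sum(),np.median(P[m,2]),fitplug(P[m]))
    m=ok&(np.hypot(P[:,0]-563,P[:,1]+235)<75)&(P[:,2]>19)&(P[:,2]<24.5)
    print('plate',cv2.minAreaRect(P[m,:2].astype(np.float32)))
im=cv2.imread('pics/side9.png');cv2.imwrite('pics/side9c.png',cv2.resize(im[110:260,320:500],None,fx=4,fy=4,interpolation=2))
E
```

```text
t: 18.85
tcp_pos: [613.7, -93.4, 207.3]
ee_rot: [-180.0, 0.3, 160.3]
force: [0.5, 1.6, -0.4]
gripper_width: 42.6
t: 19.35
tcp_pos: [678.7, 91.7, 206.8]
ee_rot: [179.9, 0.3, 160.7]
force: [-0.1, -1.1, 0.0]
gripper_width: 42.6
ext -34.178763905440334 42.86875944234274 77.04752334778308 width -8.565596783949802 7.7428740540413346
top 256 104.03238259965539 (array([ 564.13109237, -235.56154816]), np.float64(-19.62590484384721))
plate ((562.8721313476562, -234.60223388671875), (90.26045227050781, 110.69121551513672), 70.2817611694336)
ext -33.4622409147789 44.18285051149183 77.64509142627074 width -10.159517080716013 7.582547202973267
side 191 104.35448383110727 (array([ 562.23581309, -234.96198921]), np.float64(-18.822798577223285))
plate ((562.7800903320312, -235.11007690429688), (93.64879608154297, 114.2229232788086), 69.86564636230469)
```

View pics/side9c.png

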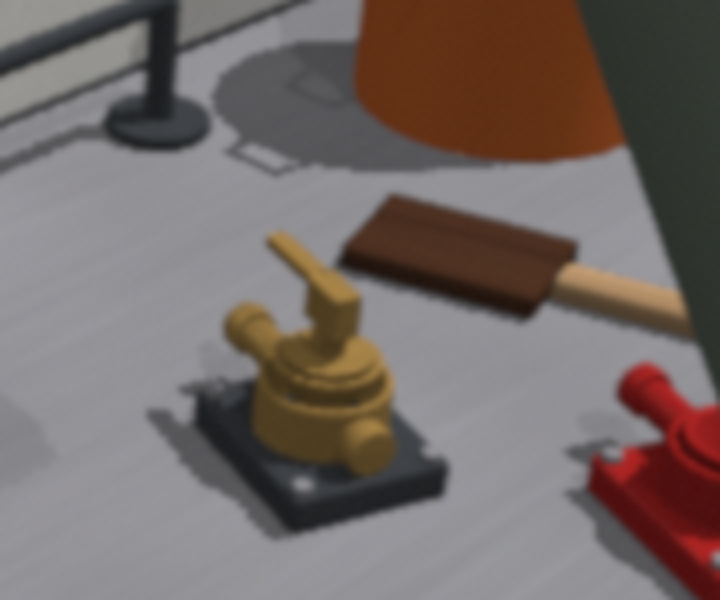

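View pics/top9.png

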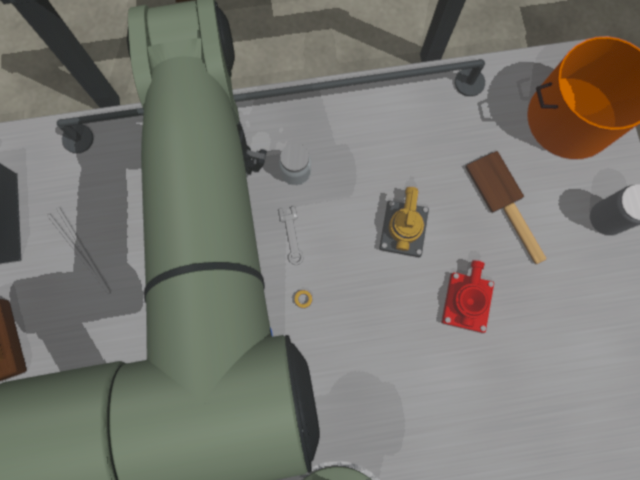

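```bash
python3 -c "
from cell import ticket,ctrl
s=ctrl.get_state();print(s['t'],s['force'],s['qvel'].round(2))
print(ticket.sign_off())"
```

```text
19.45 [-0.16802445  0.96650107  0.86778193] [-2.48 -0.93 -1.24 -0.06 -0.4  -0.06]
the job is handed in; nothing more can be done
None
```

I set the larger brass plug in the valve's seat cup, pressed it home, rocked it both ways and let go with the lever in line with the long stub. The job was handed in at about 19.5 s; no verdict is reported.

- **Press:** I held a push of about 13 N, with a peak reading of 13.4 N. The height did not change between 9 N and 13 N.
- **Rock:** The tool turned 25.4° clockwise, then 25.2° anticlockwise of the stub, then back in line. The downward push stayed between 7.5 N and 9.8 N, with no sign of sticking.
- **Final lever angle:** The top camera puts the lever at −19.6°, against about −19.7° for the valve plate. The side camera reads it less exactly, at −18.8°.
- **Final height:** The plug's top is at about 104 mm, so plug_grip is about 92 mm above the bench. The cone top should then stand about 3 mm above the rim, which agrees with the picture.
- **Not fully balanced:** A sideways force of 2 to 4 N remained during pressing and rocking. It vanished when I opened the gripper.
- **Other things:** The jar, nut and wrench are where they were in the last top picture. The arm hid the spare there, but it was undisturbed in the views after the lift.

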